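# Clear the fallen bottle and hold the cassette tray out at its loading line

## Robot

A 6-joint arm with a two-finger parallel gripper is mounted at the origin on a cart in front of the work surface, level with it; the furniture and walls round the work are solid. World frame = base frame: x ahead of the robot, y to its left, z up, the work surface at z = 0. Lengths are in m, angles in degrees, forces in N, time in s.
With the tool pointing down it reaches from about 0.4 to 0.825 m from the base axis. Payload 7 kg.
Tool frame: the origin (TCP) lies at the very end of the fingers, on their centre line; the grasp point (between the pads) lies 19 mm behind it (ctrl.grip_depth is the distance from the TCP to the grasp point, in m); z points along the fingers, y is the line along which they close (so a half turn about z gives the same grasp; the last joint's range is limited). The gripper opens to 88 mm and grips with 3 to 60 N. Pads are 19 mm wide; open, the fingers measure 130 mm over their backs; the gripper's body (78 mm by 193 mm) begins 47 mm behind the grasp point.
Start: joints at [87.84, 20.546, 0.682, 0, -70.136, -16.507], TCP at [0.216, 0.639, 0.227] pointing down, gripper open.
Joint ranges: [-176.03, 176.03], [-82.01, 121.73], [-58.28, 71.71], [-173.87, 95.51], [-174.79, -0.11], [-173.66, 173.66]. Speed limits (degrees/s): [136.94, 136.94, 172.46, 180, 180, 180].

## Interface

Orientations are given as [roll, pitch, yaw] about the fixed x, y, z axes, in that order (R = Rz(yaw) Ry(pitch) Rx(roll)).
In Python, from plant import get_obs, eyes, ctrl, spotter gives the robot as it stands.
- The arm moves only by the shell command python3 -m crank 'ROWS'. ROWS is JSON, one flat list of numbers, 7 for each row, row after row: the turn, a rotation vector about the tool's x, y, z in rad, then the shift along the tool's x, y, z in mm, then the opening, from 0 (shut) to 1 (fully open). A call has 1 to 5 rows; each row shifts and turns the commanded pose from where the row before left it, along the tool's axes as they then stand; what a row does not reach is not made up. A row lasts 1/8 s, in which the tool goes at most 62.5 mm and 10.7 degrees, less where a joint would pass 70% of its speed; a pose out of reach is approached as far as the arm can. A call is refused whole if a number of a shift passes 62.5 or a number of a turn 0.188, either way. A call with a gripper value outside its range is refused whole. The fingers move at their own pace and stop on an object; the grip force is fixed at half the most. Time passes only in rows, so rows that do not move let the fingers close. It gives the time, the measured TCP pose, the force, the opening and the grip force at its end, in the units of the state.
- get_obs(): the state, without advancing time (a new reading comes with each control period).
- eyes.snapshot(name): name is "scene" or "top"; returns the picture (384x512x3 uint8, blue, green, red); there is no depth.
- eyes.camera_model(name): a dict with "fx", "fy", "cx", "cy" (pixels), "extrinsics" (4x4, takes a point from camera to world coordinates). Camera axes: x right, y down, z forward; pixel columns grow to the right and rows downward; lengths in m; the calibration is good to about 2 mm. A picture is of the moment at which its call begins. camera_model takes no time and is no camera call.
- ctrl.close_job(): hands the job in; it is judged then, once.
Trained networks look in the newest picture that a camera, given by its name, has taken for a name from the list of things; names that differ only in an ending like _2 or _b are one class to them, and where a whole thing is asked for, a point or a joint stands for the part that bears it (a point fixed in the world has none). Each returns a list of dicts, best first, with "p" (0 to 1); they miss things now and then, are a little off and sometimes report something else, mostly with a low value. They report only what shows in the picture. A call takes as long as a camera call.
- spotter.outline_of(camera, target): "region" (384x512 bool, what is visible of it) and "rect" ([left, top, width, height] in pixels, round what is visible of it).
- spotter.place_of(camera, target): "location" ([column, row] in pixels: a listed point, or the origin of a listed thing).
The state is a dict: "clock": time; "joint_pos": joint angles; "qvel": joint speeds; "tau": joint torques, N m; "tool_pos": TCP position; "orientation": TCP orientation; "force": force on the tool from outside, world axes, zero at the start; "moment": the same for the moment, N m; "opening": finger opening in m; "gripper_force": force on a finger pad.
Only numpy, scipy, OpenCV 4.12 (cv2) and the standard library are available. Lean on these libraries where they do the work, as an engineer would, in place of code of your own. Each camera call takes 0.05 s, during which the arm holds its last target. There are 200 camera calls.

## Task

A brown dropper bottle has toppled over in front of the tissue-cassette dispenser, just where its tray comes out. Stand that bottle upright on the bench to either side of the tray's run, well clear of it, and let go of it; then pull the dispenser's spring-return tray straight out by its knob until the line engraved across the tray is level with the front face of the housing, and keep it there so that tissue can be laid in the cassette it brings out. Finish while holding the tray at that line (let go and it springs shut), and leave the other bottle and the beaker beside the dispenser standing where they are.

Things in the scene. Friction and masses are not known exactly. Their poses are not given: they have to be found in the camera images.
- dispenser: Tissue-cassette dispenser, fixed on the bench: low grey housing 104 mm wide with an open aluminium hopper (49 x 36 mm, top 90 mm above the bench) holding a short stack of white cassettes. Origin on the bench under the hopper's centre; its -x axis points out of the front, the way the tray is pulled; y is across it, z up. Housing runs from x = -30 mm (front face) to x = +120 mm. The hopper's front is 24 mm ahead of the origin.
- tray (a joint): Travel in m of the bare metal tray (52 mm wide, top 24 mm and underside 13 mm above the bench), which slides straight out along the dispenser's -x: 0 = home, 0.060 = its engraved line level with the housing's front face, 0.075 = end stop. A spring pulls it home: about 3 N at home, rising to 6.6 N at the line. At home it juts 70 mm out of the front face (front edge at dispenser x = -100 mm), at the line 130 mm, with nothing under it but bench.
- knob (a point): Point on the axis of the tray's upright black pull knob, a plain cylinder 17 mm in diameter standing on a low collar near the tray's front edge; the point is 46 mm above the bench. The knob reaches from 26 to 64 mm above the bench. At home it stands 86 mm ahead of the dispenser's origin (62 mm ahead of the hopper) and moves with the tray. Axes as the dispenser's.
- tray_line (a point): Middle of the rear edge of the dark line (2.5 mm wide) engraved across the top of the tray, 8 mm behind the cassette pocket; hidden inside the housing until the tray is pulled out 60 mm. Moves with the tray.
- housing_face (a point): Point on the front face of the housing, in the middle, at the level of the tray's top: the line on the tray is to come level with this face.
- cassette_mid (a point): Centre of the lowest white tissue cassette (40 x 28 x 6.5 mm), which lies loose in the tray's pocket and rides out with it.
- pocket (a point): Middle of the floor of the tray's cassette pocket, 3.3 mm below the cassette's centre when the cassette lies in it. Moves with the tray.
- bottle_mid (a point): The toppled brown dropper bottle, 116 mm long with its black rubber bulb, lying on the bench in front of the tray. Glass body 41 mm in diameter and 71 mm long, then a collar 24 mm in diameter. The point is on its axis at the middle of the glass body, 35 mm from the underside: 35 mm above the bench when upright, about 20 mm when lying. z axis points from the underside to the bulb. 65 to 115 g. It lies across the tray's path with its bulb towards the dispenser's +y side.
- upright_dropper_mid (a point): Another brown dropper bottle of the same kind (39 mm diameter, 116 mm tall) that stands upright beside the dispenser; leave it alone. The point is on its axis 35 mm above its underside.
- beaker_mid (a point): Glass beaker (60 mm wide, 70 mm tall) standing beside the dispenser; leave it alone. The point is at its centre, 35 mm above its underside.

How it is judged:
By the outcome, as a careful person would: the job done as asked, in the order asked, and still so for the second after the job is handed in, while the arm keeps its last pose, push and grip.
It also fails if it takes over 59 s, if anything falls off the work surface, if the arm or the gripper's body presses on something with over 40 N, if the wrist force passes 120 N, or if a joint passes its speed limit or range.

## Working session

There is one attempt and no reset: what is moved stays moved. The work goes in short steps, Python scripts to look and compute and a shell command to move; the robot and the scene stay as the last step left them, time stands still between calls to the robot, and variables do not carry over. Pictures are saved under pics/ and viewed, at most 11 in all, crops included, and the job is handed in when it is done.

```bash
mkdir -p pics; cat > h.py <<'E'
import numpy as np, cv2
from scipy.spatial.transform import Rotation as R
from plant import get_obs, eyes, ctrl, spotter
def ray(cam,px):
    m=eyes.camera_model(cam);T=np.array(m["extrinsics"])
    d=T[:3,:3]@np.array([(px[0]-m["cx"])/m["fx"],(px[1]-m["cy"])/m["fy"],1]);return T[:3,3],d
def at(cam,px,z):
    o,d=ray(cam,px);return o+d*(z-o[2])/d[2]
def proj(cam,p):
    m=eyes.camera_model(cam);T=np.array(m["extrinsics"]);q=T[:3,:3].T@(np.array(p)-T[:3,3])
    return np.array([m["fx"]*q[0]/q[2]+m["cx"],m["fy"]*q[1]/q[2]+m["cy"]])
def find(cam,n,z):
    for r in spotter.place_of(cam,n)[:3]:
        print(cam,n,round(r["p"],2),np.round(r["location"],1),np.round(at(cam,r["location"],z)*1000,1))
Z=dict(dispenser=0,knob=.046,housing_face=.024,cassette_mid=.02,bottle_mid=.0205,upright_dropper_mid=.035,beaker_mid=.035)
E
python3 - <<'E'
from h import *
o=get_obs();print(o["clock"],o["tool_pos"],o["orientation"],o["force"])
for c in("scene","top"):
    im=eyes.snapshot(c);cv2.imwrite(f"pics/{c}0.png",im)
    T=np.array(eyes.camera_model(c)["extrinsics"]);print(c,np.round(T,2).tolist(),eyes.camera_model(c)["fx"])
    for n,z in Z.items(): find(c,n,z)
E
```

```text
0.0 [0.21592523 0.63900208 0.22561203] [ 1.79903450e+02 -8.98244433e-03 -1.86730312e+01] [0.48182477 0.09122904 0.16572288]
scene [[0.88, -0.19, 0.43, 0.18], [-0.47, -0.35, 0.81, -0.77], [0.0, -0.92, -0.4, 0.47], [0.0, 0.0, 0.0, 1.0]] 476.6188985108286
scene dispenser 0.68 [277.7 210.8] [670.9  62.4  -0. ]
scene knob 0.63 [240.9 194.9] [591.6  87.4  46. ]
scene housing_face 0.86 [264.8 196.2] [658.1  99.8  24. ]
scene bottle_mid 0.95 [202.9 217.8] [494.3  70.4  20.5]
scene upright_dropper_mid 0.59 [306.  220.1] [662.9 -63.5  35. ]
scene beaker_mid 0.65 [268.1 174.5] [716.9 190.3  35. ]
top [[0.03, -0.99, 0.16, 0.47], [-1.0, -0.03, -0.03, 0.03], [0.03, -0.16, -0.99, 0.91], [0.0, 0.0, 0.0, 1.0]] 347.40012928847773
top dispenser 0.84 [226.2 166.5] [676.   69.2   0. ]
top knob 0.85 [220.1 194.5] [593.1  80.   46. ]
top housing_face 0.73 [222.1 173.9] [650.4  78.1  24. ]
top bottle_mid 0.61 [220.  232.3] [500.2  77.8  20.5]
top bottle_mid 0.24 [218.9 194.1] [597.8  84.5  20.5]
top upright_dropper_mid 0.61 [273.  170.6] [661.1 -52.8  35. ]
top beaker_mid 0.84 [179.1 147.8] [713.2 190.8  35. ]
```

View pics/scene0.png

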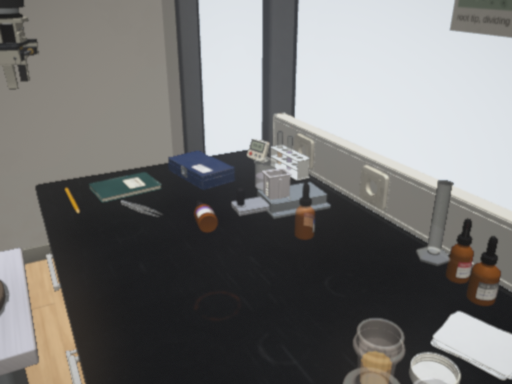

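View pics/top0.png

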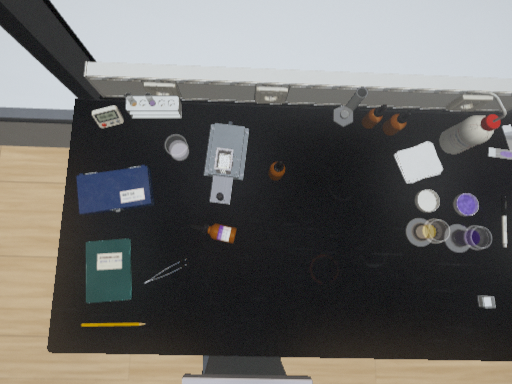

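The scene view shows the toppled bottle at about (205,217), in front of the tray. The upright dropper is at (305,218), and the dispenser is behind with its knob at (241,197). The top view shows the bottle lying with its base on the right (237,235) and its bulb on the left (208,230). The knob is at (220,195) and the beaker at (178,148). Next I'll refine the bottle and dispenser axes.

```bash
python3 - <<'E'
from h import *
for c in("top","scene"):
    im=eyes.snapshot(c)
    for n in("bottle_mid","dispenser","tray"):
        for r in spotter.outline_of(c,n)[:2]:
            g=r["region"];ys,xs=np.nonzero(g);print(c,n,round(r["p"],2),np.round(r["rect"],0),xs.mean().round(1),ys.mean().round(1))
            if c=="top" and n!="dispenser":
                z=.0205 if n=="bottle_mid" else .024
                P=np.array([at(c,(x,y),z)[:2] for x,y in zip(xs,ys)])*1000
                (cx,cy),wh,a=cv2.minAreaRect(P.astype(np.float32));print("  rect",cx,cy,wh,a)
                m=P.mean(0);w,v=np.linalg.eigh(np.cov(P.T));a=v[:,1];t=(P-m)@a;s=(P-m)@v[:,0];print("  mean",m,"axis",a,"t",t.min(),t.max(),"mid-s",(s.min()+s.max())/2)
im=eyes.snapshot("top");a=cv2.resize(im[115:250,170:290],None,fx=5,fy=4.4,interpolation=cv2.INTER_CUBIC);cv2.imwrite("pics/topc.png",a)
o=get_obs();Rm=R.from_euler("xyz",o["orientation"],degrees=True);print(Rm.as_matrix().round(3))
E
```

```text
top bottle_mid 0.62 [190. 221.  45.  21.] 218.0 229.4
  rect 511.2137451171875 95.55552673339844 (114.97525787353516, 42.059288024902344) 78.66744232177734
  mean [507.3447602   83.07813013] axis [0.1990477 0.9799898] t -44.49741291024813 70.48285607143669 mid-s -1.3440440020200324
top bottle_mid 0.56 [210. 173.  25.  33.] 221.2 189.0
  rect 612.4568481445312 79.72351837158203 (54.4901123046875, 73.37946319580078) 83.92195129394531
  mean [611.48604778  79.00678023] axis [-0.98134081  0.19227642] t -39.4218602403944 36.94005188512144 mid-s -0.04022770357912542
top dispenser 0.87 [207. 122.  43.  82.] 225.5 158.3
top tray 0.72 [212. 172.  24.  34.] 221.1 189.3
  rect 610.258056640625 78.90387725830078 (52.090904235839844, 71.05303955078125) 84.59134674072266
  mean [610.14468701  79.00591017] axis [-0.99672743  0.08083579] t -35.8558112141619 35.45928283604416 mid-s -0.055436014984271864
top tray 0.6 [264. 160.  20.  20.] 275.9 170.2
  rect 665.4740600585938 -60.42980194091797 (48.43405532836914, 39.18503952026367) 0.5867228507995605
  mean [664.96020954 -61.38948742] axis [-0.9315486   0.36361683] t -25.985186071107414 25.718814483129467 mid-s 0.31607336376124273
scene bottle_mid 0.69 [194. 201.  26.  32.] 204.8 217.4
scene dispenser 0.64 [231. 169.  97.  50.] 278.0 196.5
scene tray 0.74 [232. 190.  36.  28.] 247.8 204.0
[[ 0.947 -0.32  -0.   ]
 [-0.32  -0.947  0.   ]
 [-0.     0.    -1.   ]]
```

View pics/topc.png

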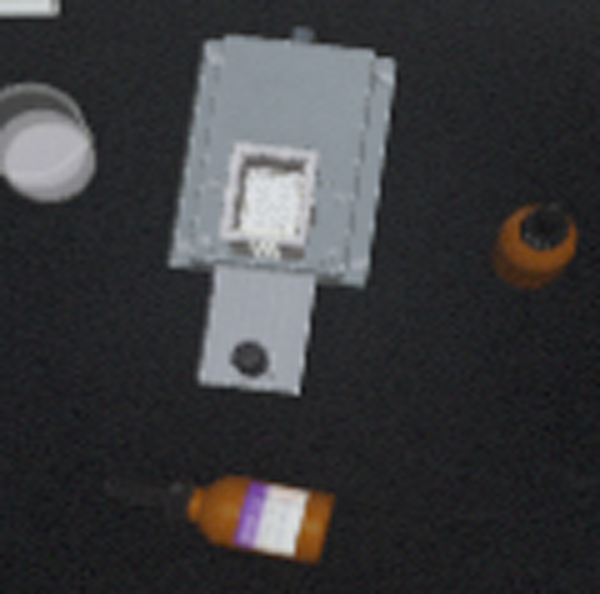

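```bash
cat >> h.py <<'E'
def togo(p,tz,ty):
    """remaining shift (mm, tool axes) and rotvec (tool) to TCP p with tool z, y directions"""
    o=get_obs();A=R.from_euler("xyz",o["orientation"],degrees=True)
    z=np.array(tz,float);z/=np.linalg.norm(z);y=np.array(ty,float);y-=z*(y@z);y/=np.linalg.norm(y)
    B=R.from_matrix(np.c_[np.cross(y,z),y,z]);d=np.array(p)-o["tool_pos"]
    print("t",o["clock"],"tcp",np.round(o["tool_pos"]*1000 if hasattr(o["tool_pos"],'dtype') else o["tool_pos"],1),"J",np.round(o["joint_pos"],0),"F",np.round(o["force"],1),"open",round(o["opening"]*1000,1))
    print("shift now-axes",np.round(A.inv().apply(d)*1000,1),"shift goal-axes",np.round(B.inv().apply(d)*1000,1),"turn",np.round((A.inv()*B).as_rotvec(),3))
E
python3 -m crank '[0,0,0,41,40,0,1, 0,0,0,41,40,0,1, 0,0,0,41,40,0,1, 0,0,0,41,40,0,1, 0,0,0,41,40,0,1]'
python3 -m crank '[0,0,0,41,40,0,1, 0,0,0,41,40,0,1, 0,0,0,41,40,0,1, 0,0,0,41,40,0,1, 0,0,0,41,40,0,1]'
python3 -m crank '[0,0,0.18,41,36,0,1, 0,0,0.18,0,0,0,1, 0,0,0.18,0,0,0,1, 0,0,0.18,0,0,0,1]'
python3 -m crank '[0,0,0.18,0,0,0,1, 0,0,0.18,0,0,0,1, 0,0,0.18,0,0,0,1, 0,0,0.18,0,0,0,1, 0,0,0,0,0,0,1]'
python3 - <<'E'
from h import *
a=np.array([.217,.976,0]);g=np.array([.5045,.081,.0205])
s=np.radians(15);tz=-a*np.sin(s)+np.array([0,0,-np.cos(s)])
togo(g+.012*tz+np.array([0,0,.1]),tz,[-.976,.217,0])
E
```

```text
clock: 1.88
tool_pos: [0.3469, 0.3827, 0.2269]
orientation: [-180.0, -0.0, -18.6]
force: [1.4, -0.6, 0.1]
opening: 0.0877
gripper_force: 0.0
clock: 2.5
tool_pos: [0.4771, 0.1276, 0.2271]
orientation: [-179.9, -0.0, -18.6]
force: [1.0, 1.1, 0.6]
opening: 0.0878
gripper_force: 0.0
clock: 3.0
tool_pos: [0.5039, 0.0816, 0.2266]
orientation: [-180.0, -0.0, -60.3]
force: [-0.0, -0.3, 0.3]
opening: 0.0878
gripper_force: 0.0
clock: 3.62
tool_pos: [0.5038, 0.082, 0.2267]
orientation: [-180.0, 0.0, -101.1]
force: [-0.2, -0.3, 0.2]
opening: 0.0879
gripper_force: 0.0
t 3.625 tcp [503.8  82.  226.7] J [ 31.   5. -20.   0. -65. -42.] F [-0.2 -0.3  0.2] open 87.9
shift now-axes [  4.   -0.8 117.8] shift goal-axes [-26.7  -0.9 114.8] turn [-0.003  0.262  0.025]
```

```bash

python3 -m crank '[0,0.131,0.012,0,0,0,1, 0,0.131,0.012,0,0,0,1, 0,0,0,-13,0,50,1, 0,0,0,-13,0,50,1, 0,0,0,-13,0,50,1]'
python3 -m crank '[0,0,0,-7,-1,30,1, 0,0,0,0,0,0,1]'
python3 - <<'E'
from h import *
a=np.array([.217,.976,0]);g=np.array([.5045,.081,.0205])
s=np.radians(15);tz=-a*np.sin(s)+np.array([0,0,-np.cos(s)])
togo(g+.012*tz,tz,[-.976,.217,0])
im=eyes.snapshot("top");A=cv2.resize(im[195:270,170:270],None,fx=4,fy=4,interpolation=cv2.INTER_CUBIC)
im=eyes.snapshot("scene");B=cv2.resize(im[140:240,150:250],(300,300),interpolation=cv2.INTER_CUBIC)
cv2.imwrite("pics/g1.png",np.hstack([A,B]))
E
```

```text
clock: 4.25
tool_pos: [0.5042, 0.0812, 0.0703]
orientation: [-179.9, -15.0, -102.3]
force: [1.2, 0.2, -0.0]
opening: 0.0879
gripper_force: 0.0
clock: 4.5
tool_pos: [0.5035, 0.0785, 0.0391]
orientation: [179.9, -15.2, -102.3]
force: [-0.1, -0.8, 0.4]
opening: 0.0874
gripper_force: 0.0
t 4.5 tcp [503.5  78.5  39.1] J [ 38.  21. -34.  13. -48. -60.] F [-0.1 -0.8  0.4] open 87.4
shift now-axes [-7.5 -0.4 29.3] shift goal-axes [-7.4 -0.4 29.3] turn [ 0.    -0.004  0.003]
```

View pics/g1.png

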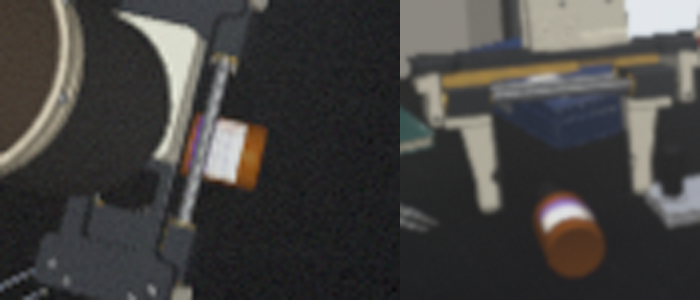

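The bottle, at about (235,150) in the left panel, is centred between the fingers. I'll descend and close.

```bash

python3 -m crank '[0,0,0,-4,0,15,1, 0,0,0,-4,0,14,1, 0,0,0,0,0,0,0.3, 0,0,0,0,0,0,0.2, 0,0,0,0,0,0,0.1]'
python3 -m crank '[0,0,0,0,0,0,0, 0,0,0,0,0,0,0, 0,0,0,0,0,0,0]'
```

```text
clock: 5.22
tool_pos: [0.5052, 0.0799, 0.011]
orientation: [-179.8, -15.0, -102.6]
force: [0.3, -0.8, -0.0]
opening: 0.063
gripper_force: 0.0
clock: 5.6
tool_pos: [0.505, 0.0798, 0.0108]
orientation: [-179.8, -15.0, -102.6]
force: [-2.1, 0.9, 2.0]
opening: 0.0398
gripper_force: 30.0
```

```bash

python3 -m crank '[0,0,0,7,0,-25,0, 0,0,0,13,0,-48,0, 0,0,0,8,0,-30,0, 0,-0.1745,0,0,0,0,0, 0,-0.1745,0,0,0,0,0]'
python3 -m crank '[0,-0.1745,0,0,0,0,0, 0,-0.1745,0,0,0,0,0, 0,-0.1745,0,0,0,0,0, 0,-0.1745,0,0,0,0,0, 0,-0.1745,0,0,0,0,0]'
python3 -m crank '[0,-0.1745,0,0,0,0,0, 0,-0.1745,0,0,0,0,0, 0,0,0,0,0,0,0]'
python3 - <<'E'
from h import *
a=np.array([.217,.976,0])
s=np.radians(75);tz=a*np.sin(s)+np.array([0,0,-np.cos(s)])
togo(np.array([.495,-.07,.11])+.012*tz,tz,[-.976,.217,0])
im=eyes.snapshot("scene");cv2.imwrite("pics/s2.png",cv2.resize(im[90:290,80:330],None,fx=3,fy=3,interpolation=cv2.INTER_CUBIC))
E
```

```text
clock: 6.22
tool_pos: [0.5047, 0.0804, 0.1181]
orientation: [-179.7, 5.3, -102.4]
force: [-0.0, -1.7, -1.9]
opening: 0.0395
gripper_force: 30.0
clock: 6.85
tool_pos: [0.5052, 0.0785, 0.1184]
orientation: [-179.5, 54.5, -102.1]
force: [-0.3, -1.0, -2.0]
opening: 0.0393
gripper_force: 30.0
clock: 7.22
tool_pos: [0.5024, 0.0778, 0.1111]
orientation: [177.1, 74.3, -105.6]
force: [-1.6, 0.1, -1.9]
opening: 0.0394
gripper_force: 30.0
t 7.225 tcp [502.4  77.8 111.1] J [-26.  36. -15. -70. -86.  51.] F [-1.6  0.1 -1.9] open 39.4
shift now-axes [  39.9  -25.4 -128.2] shift goal-axes [  38.8  -24.8 -128.6] turn [-0.    -0.011 -0.014]
```

View pics/s2.png

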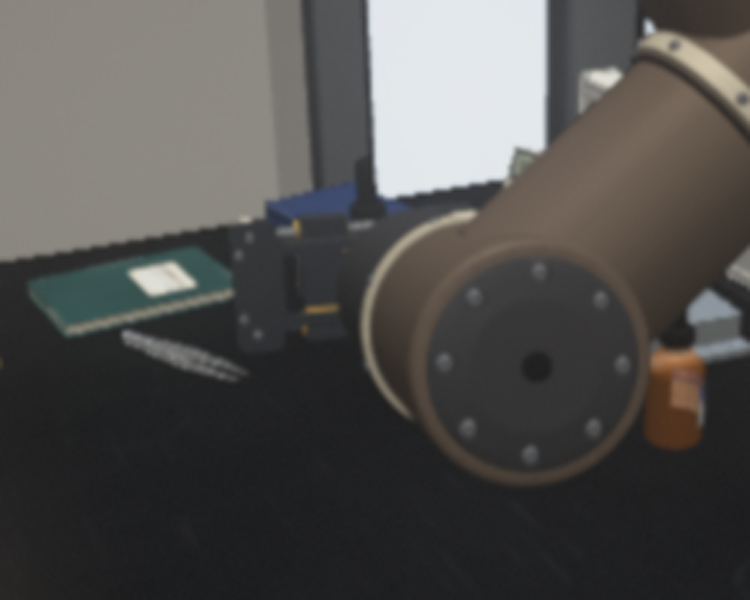

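The gripper is now near horizontal, pointing +y at about (300,280). The wrist, at about (535,365), is well above the bench, and the bulb shows above the fingers at (365,190). I'll carry the bottle to the −y side.

```bash

python3 -m crank '[0,-0.01,-0.014,10,-6,-32,0, 0,0,0,10,-6,-32,0, 0,0,0,10,-6,-32,0, 0,0,0,9,-6,-32,0, 0,0,0,0,0,0,0]'
python3 - <<'E'
from h import *
a=np.array([.217,.976,0])
s=np.radians(75);tz=a*np.sin(s)+np.array([0,0,-np.cos(s)])
togo(np.array([.495,-.07,.05])+.012*tz,tz,[-.976,.217,0])
im=eyes.snapshot("scene");B=cv2.resize(im[120:270,150:350],(500,375),interpolation=cv2.INTER_CUBIC)
find("scene","bottle_mid",.1)
im=eyes.snapshot("top");A=cv2.resize(im[180:305,180:280],(300,375),interpolation=cv2.INTER_CUBIC)
find("top","bottle_mid",.1)
cv2.imwrite("pics/s3.png",np.hstack([A,B]))
E
```

```text
clock: 7.9
tool_pos: [0.4999, -0.0582, 0.1161]
orientation: [-175.6, 74.3, -98.0]
force: [0.2, 0.5, -1.3]
opening: 0.0396
gripper_force: 30.0
t 7.9 tcp [499.9 -58.2 116.1] J [-36.  39.  -6. -63. -94.  51.] F [ 0.2  0.5 -1.3] open 39.6
shift now-axes [66.8  3.7 17.7] shift goal-axes [67.1  2.3 17. ] turn [-0.001 -0.011  0.021]
scene bottle_mid 0.77 [229.5 204.4] [501.7 -50.8 100. ]
top bottle_mid 0.73 [281.2 233.8] [497.5 -67.7 100. ]
```

View pics/s3.png

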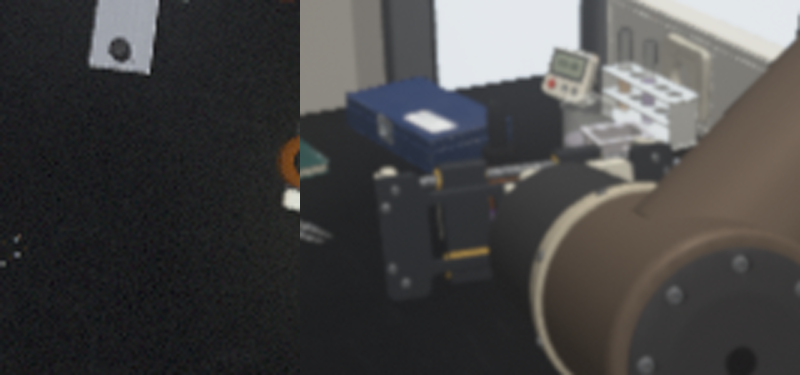

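The top panel shows the held bottle at the right edge, clear of the tray, and the scene panel shows the gripper horizontal. I'll lower it and feel for contact.

```bash

python3 -m crank '[0,-0.01,0.02,25,0,7,0, 0,0,0,25,0,7,0, 0,0,0,10,0,2.5,0, 0,0,0,0,0,0,0]'
python3 -m crank '[0,0,0,2.9,0,0.8,0, 0,0,0,0,0,0,0]'
python3 -m crank '[0,0,0,2.9,0,0.8,0, 0,0,0,0,0,0,0]'
python3 - <<'E'
from h import *
a=np.array([.217,.976,0])
s=np.radians(75);tz=a*np.sin(s)+np.array([0,0,-np.cos(s)])
togo(np.array([.495,-.07,.043])+.01*tz,tz,[-.976,.217,0])
E
```

```text
clock: 8.6
tool_pos: [0.4988, -0.0555, 0.0512]
orientation: [178.6, 75.4, -103.9]
force: [0.3, 1.2, -0.8]
opening: 0.0395
gripper_force: 30.0
clock: 8.85
tool_pos: [0.4991, -0.0563, 0.0487]
orientation: [179.0, 75.3, -103.5]
force: [0.4, 0.6, -0.0]
opening: 0.0392
gripper_force: 30.0
clock: 9.1
tool_pos: [0.4989, -0.0561, 0.0452]
orientation: [178.8, 75.3, -103.8]
force: [0.3, -0.6, -1.6]
opening: 0.0392
gripper_force: 30.0
t 9.1 tcp [498.9 -56.1  45.2] J [-36.  47.  -6. -63. -92.  56.] F [ 0.3 -0.6 -1.6] open 39.2
shift now-axes [ 5.8  0.8 -3.4] shift goal-axes [ 5.8  0.8 -3.3] turn [ 0.     0.006 -0.005]
```

```bash

for i in 1; do python3 -m crank '[0,0,0,2,0,0.5,0, 0,0,0,0,0,0,0]'
python3 -m crank '[0,0,0,1.5,0,0.4,0, 0,0,0,0,0,0,0]'
python3 -m crank '[0,0,0,1.5,0,0.4,0, 0,0,0,0,0,0,0]'; done | grep -E "tool_pos|force: \["
```

```text
tool_pos: [0.4988, -0.0561, 0.043]
force: [-0.2, -0.2, -0.8]
tool_pos: [0.4988, -0.056, 0.0414]
force: [-0.8, -0.3, -0.7]
tool_pos: [0.4989, -0.0561, 0.04]
force: [-0.4, -0.3, -0.8]
```

```bash

(python3 -m crank '[0,0,0,1,0,0.3,0, 0,0,0,0,0,0,0]'
python3 -m crank '[0,0,0,1,0,0.3,0, 0,0,0,0,0,0,0]'
python3 -m crank '[0,0,0,1,0,0.3,0, 0,0,0,0,0,0,0]') | grep -E "tool_pos|force: \["
```

```text
tool_pos: [0.4989, -0.0559, 0.0398]
force: [-0.9, -0.7, 5.6]
tool_pos: [0.4989, -0.0558, 0.0397]
force: [-0.4, -1.6, 11.6]
tool_pos: [0.4989, -0.0557, 0.0397]
force: [-0.0, -2.7, 16.1]
```

```bash

(python3 -m crank '[0,0,0,-2,0,-0.6,0, 0,0,0,0,0,0,0, 0,0,0,0,0,0,0.55, 0,0,0,0,0,0,0.65, 0,0,0,0,0,0,0.8]'
python3 -m crank '[0,0,0,0,0,0,1, 0,0,0,0,0,0,1, 0,0,0,0,0,0,1]') | grep -E "tool_pos|force: \[|opening"
python3 - <<'E'
from h import *
im=eyes.snapshot("scene");B=cv2.resize(im[120:270,150:350],(500,375),interpolation=cv2.INTER_CUBIC)
im=eyes.snapshot("top");A=cv2.resize(im[180:305,220:320],(300,375),interpolation=cv2.INTER_CUBIC)
cv2.imwrite("pics/s4.png",np.hstack([A,B]))
E
```

```text
tool_pos: [0.4988, -0.056, 0.0386]
force: [0.6, -0.8, -0.5]
opening: 0.0618
tool_pos: [0.4989, -0.0561, 0.0389]
force: [-0.3, 0.1, -0.2]
opening: 0.0864
```

View pics/s4.png

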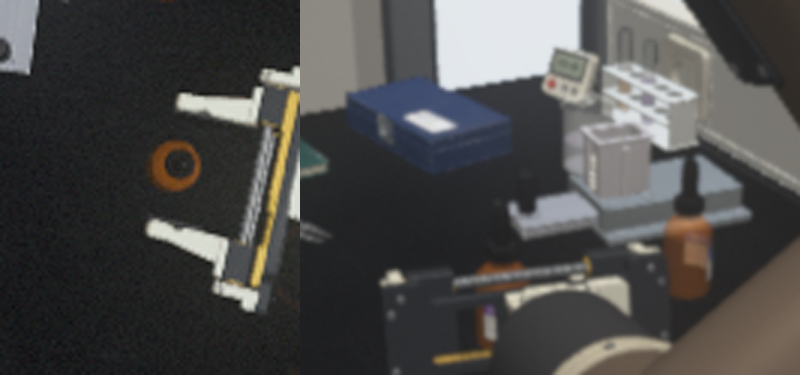

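The placed bottle stands upright and free, at about (175,165) in the top panel, with the tray clear of it. I'll retreat, lift and turn the tool back down.

```bash

(python3 -m crank '[0,0,0,0,0,-30,1, 0,0,0,0,0,-45,1, 0,0,0,0,0,-45,1, 0,0,0,-50,0,-13,1, 0,0,0,-50,0,-13,1]'
python3 -m crank '[0,0.164,0,-16,0,-5,1, 0,0.164,0,0,0,0,1, 0,0.164,0,0,0,0,1, 0,0.164,0,0,0,0,1, 0,0.164,0,0,0,0,1]'
python3 -m crank '[0,0.164,0,0,0,0,1, 0,0.164,0,0,0,0,1, 0,0.164,0,0,0,0,1, 0,0,0,0,0,0,1]') | grep -E "tool_pos|orient|force: \["
python3 - <<'E'
from h import *
u=np.array([.9955,-.094,0])
togo(np.array([.591,.081,.12]),[0,0,-1],[-.094,-.9955,0])
im=eyes.snapshot("top")
for n in("knob","dispenser","bottle_mid","housing_face"):find("top",n,Z[n] if n!="bottle_mid" else .035)
for r in spotter.outline_of("top","dispenser")[:1]:
    ys,xs=np.nonzero(r["region"]);P=np.array([at("top",(x,y),.03)[:2] for x,y in zip(xs,ys)])*1000;print(cv2.minAreaRect(P.astype(np.float32)))
im=eyes.snapshot("scene");
for n in("knob","bottle_mid"):find("scene",n,.046 if n=="knob" else .035)
cv2.imwrite("pics/s5.png",im)
E
```

```text
tool_pos: [0.4736, -0.171, 0.1735]
orientation: [178.4, 75.4, -104.2]
force: [0.9, -0.7, 0.8]
tool_pos: [0.4746, -0.1718, 0.191]
orientation: [179.9, 28.0, -102.8]
force: [0.3, 0.9, -0.9]
tool_pos: [0.4742, -0.1684, 0.1902]
orientation: [179.7, 0.0, -102.3]
force: [0.5, -0.6, -0.2]
t 13.45 tcp [ 474.2 -168.4  190.2] J [  3.   6. -23.  -0. -61. -15.] F [ 0.5 -0.6 -0.2] open 87.8
shift now-axes [-268.5  -61.2   70.1] shift goal-axes [  92.8 -259.3   70.2] turn [ 0.003  0.004 -1.691]
top knob 0.77 [220.8 195.9] [589.6  78.1  46. ]
top dispenser 0.75 [227.4 167.2] [674.2  65.9   0. ]
top housing_face 0.97 [222.9 174. ] [650.2  76.   24. ]
((692.1929321289062, 69.10021209716797), (102.04788970947266, 195.7593231201172), 85.8925552368164)
scene knob 0.86 [241.2 195.6] [590.5  83.7  46. ]
scene bottle_mid 0.53 [275.3 199.7] [657.6  50.9  35. ]
```

```bash

(python3 -m crank '[0,0,0,-54,-12,0,1, 0,0,0,-54,-12,0,1, 0,0,0,-54,-12,0,1, 0,0,0,-54,-13,0,1, 0,0,0,-53,-12,0,1]'
python3 -m crank '[0,0,-0.169,0,0,0,1, 0,0,-0.169,0,0,0,1, 0,0,-0.169,0,0,0,1, 0,0,-0.169,0,0,0,1, 0,0,-0.169,0,0,0,1]'
python3 -m crank '[0,0,-0.169,0,0,0,1, 0,0,-0.169,0,0,0,1, 0,0,-0.169,0,0,0,1, 0,0,-0.169,0,0,0,1, 0,0,-0.169,0,0,0,1]'
python3 -m crank '[0,0,0,0,0,40,1, 0,0,0,0,0,40,1, 0,0,0,0,0,0,1]') | grep -E "tool_pos|orient|force: \["
python3 - <<'E'
from h import *
togo(np.array([.591,.081,.035]),[0,0,-1],[-.094,-.9955,0])
im=eyes.snapshot("scene");B=cv2.resize(im[100:250,160:360],(500,375),interpolation=cv2.INTER_CUBIC)
find("scene","knob",.046);print(proj("scene",[.591,.081,.046]))
im=eyes.snapshot("top");A=cv2.resize(im[140:265,200:300],(300,375),interpolation=cv2.INTER_CUBIC)
cv2.imwrite("pics/s6.png",np.hstack([A,B]))
E
```

```text
tool_pos: [0.5932, 0.0802, 0.1899]
orientation: [179.7, 0.2, -102.6]
force: [1.2, -0.2, 0.1]
tool_pos: [0.5925, 0.0784, 0.1896]
orientation: [179.9, 0.4, -53.9]
force: [-0.1, -0.6, 0.1]
tool_pos: [0.5925, 0.0784, 0.1896]
orientation: [-179.8, 0.3, -5.5]
force: [0.1, 0.4, 0.1]
tool_pos: [0.59, 0.078, 0.1069]
orientation: [-179.9, 0.6, -5.8]
force: [-0.1, 1.2, 0.7]
t 16.15 tcp [590.   78.  106.9] J [ 26.  19. -18.  -0. -53.  58.] F [-0.1  1.2  0.7] open 87.6
shift now-axes [ 1.5 -3.  71.9] shift goal-axes [ 0.7 -3.1 71.9] turn [-0.001  0.011 -0.008]
scene knob 0.8 [240.4 196.7] [586.4  79.3  46. ]
[241.96371951 196.00719708]
```

View pics/s6.png

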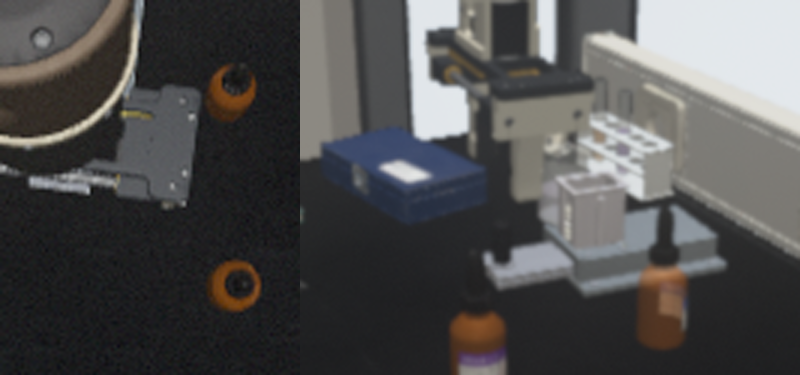

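The gripper is above the knob, whose top shows at (502,235) in the right panel. The fingers straddle it, and both bottles stand clear. I'll descend, correct the small offset and close.

```bash

(python3 -m crank '[0,0.01,-0.008,0.5,-2.5,30,1, 0,0,0,0,0,28,1, 0,0,0,0,0,14,1, 0,0,0,0,0,0,1]'
python3 -m crank '[0,0,0,0,0,0,0.5, 0,0,0,0,0,0,0.3, 0,0,0,0,0,0,0.2, 0,0,0,0,0,0,0.1, 0,0,0,0,0,0,0]'
python3 -m crank '[0,0,0,0,0,0,0, 0,0,0,0,0,0,0, 0,0,0,0,0,0,0, 0,0,0,0,0,0,0]') | grep -E "tool_pos|orient|force|opening"
```

```text
tool_pos: [0.5932, 0.0821, 0.0383]
orientation: [-179.8, -0.3, -5.3]
force: [0.2, -0.3, 0.6]
opening: 0.0879
gripper_force: 0.0
tool_pos: [0.5929, 0.0821, 0.038]
orientation: [-179.8, -0.3, -5.3]
force: [0.3, -0.2, 0.5]
opening: 0.0432
gripper_force: 0.0
tool_pos: [0.5929, 0.0821, 0.0378]
orientation: [-179.8, -0.3, -5.3]
force: [0.1, 0.1, 0.1]
opening: 0.0165
gripper_force: 30.0
```

```bash

(python3 -m crank '[0,0,0,-5,0,0,0, 0,0,0,-8,0,0,0, 0,0,0,-10,0,0,0, 0,0,0,-5,0,0,0, 0,0,0,0,0,0,0]'
python3 -m crank '[0,0,0,-10,0,0,0, 0,0,0,-10,0,0,0, 0,0,0,-5,0,0,0, 0,0,0,-5,0,0,0, 0,0,0,0,0,0,0]') | grep -E "tool_pos|orient|force|opening"
python3 - <<'E'
from h import *
im=eyes.snapshot("scene");find("scene","tray_line",.024);find("scene","housing_face",.024);find("scene","knob",.046)
B=cv2.resize(im[170:230,215:295],(800,600),interpolation=cv2.INTER_CUBIC)
im=eyes.snapshot("top");find("top","tray_line",.024);find("top","housing_face",.024)
cv2.imwrite("pics/s7.png",B);cv2.imwrite("pics/t7.png",im)
E
```

```text
tool_pos: [0.5649, 0.0848, 0.0379]
orientation: [-179.8, -0.3, -5.3]
force: [4.0, -1.3, -3.8]
opening: 0.016
gripper_force: 30.0
tool_pos: [0.5357, 0.0875, 0.0379]
orientation: [-179.8, -0.4, -5.3]
force: [5.7, -3.2, -3.4]
opening: 0.0162
gripper_force: 30.0
scene tray_line 0.8 [267.6 203.3] [645.1  63.1  24. ]
scene housing_face 0.83 [265.2 199.2] [650.9  84.8  24. ]
scene knob 0.55 [211.9 201.3] [522.4  86.3  46. ]
top tray_line 0.37 [178.3 150.3] [709.5 194.5  24. ]
top housing_face 0.6 [221.8 175. ] [647.5  78.8  24. ]
```

View pics/s7.png

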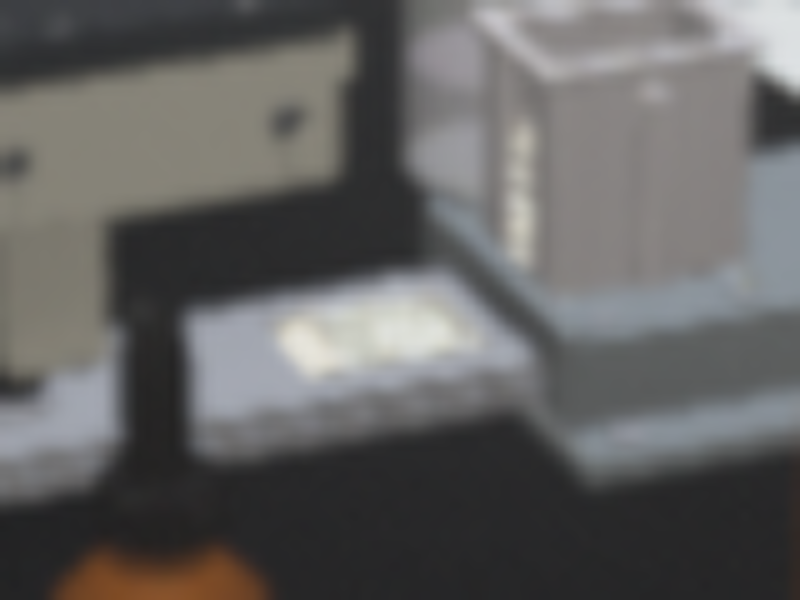

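The tray is out about 57 mm. The cassette shows at (370,335) in the crop, and the line is only just emerging at the housing face. I'll pull the remaining 2.6 mm and check it in the image.

```bash

(python3 -m crank '[0,0,0,-1.5,0,0,0, 0,0,0,-1.2,0,0,0, 0,0,0,0,0,0,0, 0,0,0,0,0,0,0]') | grep -E "tool_pos|orient|force|opening"
python3 - <<'E'
from h import *
L=[]
ims=[]
for i in range(6): ims.append(eyes.snapshot("scene").astype(float))
im=np.mean(ims,0).astype(np.uint8);cv2.imwrite("pics/avg.png",im)
for i in range(2):
    eyes.snapshot("scene")
    for n,z in(("tray_line",.024),("housing_face",.024),("cassette_mid",.0205)):find("scene",n,z)
eyes.snapshot("top");find("top","cassette_mid",.0205);find("top","housing_face",.024);find("top","tray_line",.024)
# brightness along tray axis, near side (dispenser y=-18..-23), as function of distance from nominal origin
u=np.array([.9955,-.093,0]);v=np.array([.093,.9955,0]);k=np.array([.5929,.0821,0])+.086*u
print("origin est",k)
g=cv2.cvtColor(im,cv2.COLOR_BGR2GRAY).astype(np.float32)
for y in(-.022,-.018,.018):
    r=[]
    for x in np.arange(-.05,-.019,.001):
        p=proj("scene",k+u*x+v*y+[0,0,.024]);r.append(int(cv2.getRectSubPix(g,(1,1),tuple(map(float,p)))[0,0]))
    print(y,r)
def ov(img,s,x0,y0):
    for x in(-.030,-.040,-.080):
        for a,b in((-.026,.026),):
            p,q=[(proj("scene",k+u*x+v*w+[0,0,.024])-[x0,y0]+.5)*s for w in(a,b)]
            cv2.line(img,tuple(map(int,p)),tuple(map(int,q)),(0,0,255),1)
    return img
c=cv2.resize(im[188:218,235:285],(800,480),interpolation=cv2.INTER_CUBIC)
cv2.imwrite("pics/s8.png",ov(c,16,235,188))
E
```

```text
tool_pos: [0.5334, 0.0876, 0.0379]
orientation: [-179.8, -0.4, -5.3]
force: [6.0, -3.7, -3.2]
opening: 0.0164
gripper_force: 30.0
scene tray_line 0.65 [265.4 200.6] [647.7  78.   24. ]
scene housing_face 0.75 [265.2 198.1] [653.8  90.1  24. ]
scene cassette_mid 0.69 [263.5 203.9] [639.2  71.2  20.5]
scene cassette_mid 0.57 [253.6 204.1] [619.2  80.6  20.5]
scene tray_line 0.79 [266.  201.7] [646.1  72.2  24. ]
scene cassette_mid 0.5 [246.3 201.4] [611.3 101.1  20.5]
top housing_face 0.87 [223.9 174.5] [649.   73.4  24. ]
origin est [0.678513 0.074102 0.      ]
-0.022 [154, 154, 153, 152, 153, 154, 155, 156, 156, 151, 144, 135, 124, 113, 106, 99, 94, 89, 85, 83, 81, 85, 90, 93, 96, 99, 101, 103, 105, 107, 108, 109]
-0.018 [167, 167, 166, 165, 164, 162, 161, 161, 158, 155, 149, 140, 130, 121, 113, 107, 102, 97, 92, 86, 84, 85, 88, 95, 104, 108, 112, 115, 117, 118, 121, 123]
0.018 [192, 191, 188, 186, 182, 178, 174, 168, 163, 155, 147, 137, 127, 115, 106, 97, 92, 89, 87, 87, 87, 89, 92, 96, 104, 112, 121, 131, 139, 143, 147, 144]
```

View pics/s8.png

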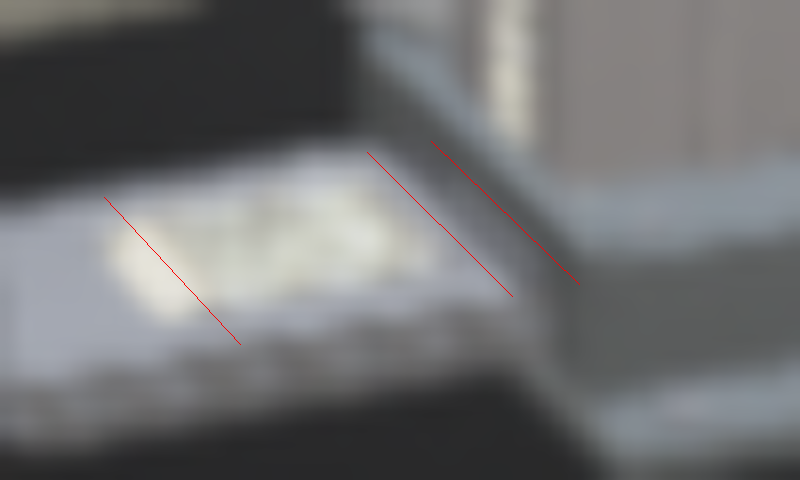

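```bash
python3 - <<'E'
from h import *
u=np.array([.9955,-.093,0]);v=np.array([.093,.9955,0]);k=np.array([.5929,.0821,0])+.086*u
xs=np.arange(-.052,-.019,.001);print((xs*1000).round().astype(int).tolist())
for f in("scene0","scene_s5","avg"):
    im=cv2.imread("pics/"+{"scene_s5":"s5"}.get(f,f)+".png");g=cv2.cvtColor(im,cv2.COLOR_BGR2GRAY).astype(np.float32)
    for ys in((-.024,-.017),(.016,.022)):
        r=[]
        for x in xs:
            r.append(int(np.mean([cv2.getRectSubPix(g,(1,1),tuple(map(float,proj("scene",k+u*x+v*y+[0,0,.024]))))[0,0] for y in np.linspace(*ys,8)])))
        print(f,ys,r)
im=cv2.imread("pics/avg.png");im0=cv2.imread("pics/s5.png")
cv2.imwrite("pics/s9.png",np.vstack([cv2.resize(a[190:212,240:285],(600,290),interpolation=cv2.INTER_NEAREST) for a in(im0,im)]))
E
```

```text
[-52, -51, -50, -49, -48, -47, -46, -45, -44, -43, -42, -41, -40, -39, -38, -37, -36, -35, -34, -33, -32, -31, -30, -29, -28, -27, -26, -25, -24, -23, -22, -21, -20]
scene0 (-0.024, -0.017) [162, 161, 160, 159, 159, 158, 158, 158, 158, 159, 161, 162, 162, 162, 161, 157, 152, 144, 133, 120, 107, 96, 90, 88, 90, 95, 99, 103, 106, 108, 110, 111, 113]
scene0 (0.016, 0.022) [157, 157, 158, 159, 159, 160, 160, 160, 160, 160, 159, 159, 159, 158, 157, 154, 149, 143, 134, 123, 113, 104, 97, 93, 93, 97, 103, 112, 120, 128, 133, 134, 133]
scene_s5 (-0.024, -0.017) [162, 161, 160, 159, 159, 158, 158, 158, 158, 159, 160, 162, 162, 162, 160, 157, 152, 144, 133, 120, 107, 96, 89, 87, 89, 94, 99, 102, 105, 107, 109, 111, 113]
scene_s5 (0.016, 0.022) [156, 156, 157, 158, 159, 160, 160, 160, 159, 159, 159, 159, 159, 158, 156, 154, 149, 142, 133, 123, 112, 103, 96, 92, 92, 96, 103, 111, 120, 127, 132, 134, 132]
avg (-0.024, -0.017) [159, 159, 159, 158, 157, 157, 157, 157, 158, 158, 157, 153, 146, 137, 126, 116, 108, 102, 97, 92, 88, 84, 83, 85, 89, 94, 99, 103, 106, 108, 110, 111, 113]
avg (0.016, 0.022) [187, 188, 187, 186, 184, 181, 178, 175, 171, 167, 161, 155, 146, 136, 126, 115, 105, 98, 93, 89, 87, 86, 86, 87, 90, 96, 103, 112, 121, 131, 139, 145, 148]
```

View pics/s9.png

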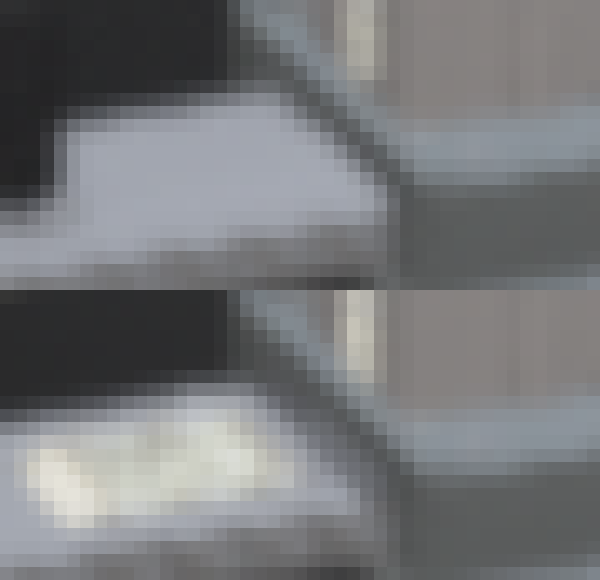

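Against the home picture, the dark line (lower half, about (375,500)) now sits right at the foot of the housing face. That agrees with the measured 59.8 mm of travel to within about 1 mm. I'll let it settle, make sure the hold is steady, and hand in.

```bash
python3 -m crank '[0,0,0,0,0,0,0, 0,0,0,0,0,0,0, 0,0,0,0,0,0,0, 0,0,0,0,0,0,0]' | grep -E "clock|tool_pos|force|opening"
python3 - <<'E'
from h import *
im=np.mean([eyes.snapshot("scene").astype(float) for _ in range(4)],0);a=cv2.imread("pics/avg.png").astype(float)
print("change at tray",np.abs(im-a)[190:212,235:270].mean().round(2),"bottle",np.abs(im-a)[195:270,215:245].mean().round(2))
print(ctrl.close_job())
E
```

```text
clock: 21.42
tool_pos: [0.5334, 0.0877, 0.0379]
force: [6.2, -4.1, -2.9]
opening: 0.0165
gripper_force: 30.0
change at tray 0.4 bottle 0.43
the job is handed in; nothing more can be done
None
```

I stood the toppled bottle upright about 11 cm clear of the tray's run and let go of it. I then pulled the tray out about 60 mm, so its line is level with the housing face to within about 1 mm, and handed the job in at about 22 s while still holding it there; the other bottle and the beaker were not touched.

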